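# Pack the carton and fold down the lid of the transport case

### The job

Tumble the blue-and-white swab carton that stands on end on the raised step in the open transport case over the step's edge, so that it lies flat on a broad side down in the well, without lifting it out of the case. Then break the folding lid stay at its knee, where the red knob is, never forcing the lid against the locked stay, and lower the lid gently until it is fully shut. Leave the spray bottle, the cup and the green-and-white carton standing where they are.

Things in the scene. Friction and masses are not known exactly. Their poses are not given: they have to be found in the camera images.
- case: Blue case fixed to the table, 220 (x) x 300 (y) x 110 mm high to the rim, walls 6 mm. Origin: centre of its underside; x points to the back (hinge side), y to its left, z up. Inside left is a grey step, full depth, from y = +50 mm (yellow strip) to the left wall, top at z = 56 mm; the rest, y = -144 to 50 mm, is the well, floor at z = 30 mm. The shut lid's liner reaches down to z = 102 mm.
- step_edge (a point): Middle of the step's upper edge: case frame (0, 50, 56) mm. Axes as the case.
- lid_hinge (a point): Middle of the lid's hinge axis on the back rim: case frame (110, 0, 110) mm; the axis runs along the case's y.
- lid (a joint): Lid angle, rad: 0 at the start (standing open, 85 degrees up from shut), 1.483 fully shut. Plate 12 mm thick, its inner face in the hinge plane, 302 mm wide, reaching 224 mm from the hinge, with a 75 mm wide black tab to 234 mm and an 8 mm liner inside. 0.45 kg. Stiff hinge: it stays where it is left; with the stay broken it takes 0.2 to 0.9 N m to close.
- lid_top (a point): Point on the outer face of the lid (the back face while it stands open, the upper face when shut), on its middle line, 190 mm from the hinge; moves with the lid.
- knee (a joint): Fold of the stay's knee, rad: 0 at the start (locked on its stop just past straight), 0.10 dead straight, grows as the knee folds towards the hinge, about 2.8 with the lid shut. Below 0.10 the stay blocks the lid; past 0.45 it is broken for sure and the lid can be lowered, the stay folding by itself down beside the case's right wall. Light friction, 0.07 N m; no spring.
- knee_knob (a point): Middle of the red knob on the stay's knee: a cylinder 22 mm thick, 50 mm long along the case's y, outside the right wall; at the start at case frame (37, -202, 166) mm. Two 91 mm steel links rise at 45 degrees from the case side (x -25, z 100) to the lid (x 106, z 225) in the plane y = -166. Pushing the knob down or back (case +x) 20 to 30 mm breaks the knee; it takes a few newtons.
- swab_carton: Blue-and-white swab carton, 106 x 63 x 52 mm along its own x, y, z, about 0.1 kg, loose. Origin: centre of one broad (106 x 63) side; z points from there through the carton. At the start it stands on end on the step: own x up, 63 mm along the case's x, 52 mm along the case's y, turned up to 0.2 rad from that. Its centre carried past the step's edge, it tips over into the well if let go.
- carton_center (a point): Centre of the swab carton, 26 mm from its origin along its own z. 109 mm above the table at the start, 56 mm when it lies flat in the well.
- spray: White round spray bottle, 104 x 88 x 162 mm high, loose. Origin: centre of its underside. To be left alone.
- cup: White plastic cup filled with a tissue, 77 mm wide, 110 mm high, loose. Origin: centre of its underside. To be left alone.
- green_carton: Green-and-white printed carton, 91 x 67 x 42 mm high, loose. Origin: centre of its underside. To be left alone.
Not all that is in view belongs to the job. What is shaped like the swab_carton but pink is not meant.

How it is judged:
By the outcome, as a careful person would: the job done as asked, in the order asked, and still so for the second after the job is handed in, with the robot touching nothing.
It also fails if it takes over 62 s, if anything falls off the work surface, if the arm or the gripper's body presses on something with over 40 N, if the wrist force passes 120 N, or if a joint passes its speed limit or range.

### The arm

A 6-joint arm with a two-finger parallel gripper is mounted at the origin on a cart in front of the work surface, level with it; the furniture and walls round the work are solid. World frame = base frame: x ahead of the robot, y to its left, z up, the work surface at z = 0. Lengths are in m, angles in rad, forces in N, time in s.
With the tool pointing down it reaches from about 0.375 to 0.975 m from the base axis. Payload 3.8 kg.
Tool frame: the origin (TCP) lies midway between the tips of the shut fingers; the grasp point (between the pads) lies 19 mm behind it; x points along the fingers, y is the direction in which the jaws open and shut, and the axes are right-handed (so a half turn about x gives the same grasp; the last joint's range is limited). The gripper opens to 85 mm and grips with 20 to 120 N. Pads are 22 mm wide; open, the fingers measure 114 mm over their backs; the gripper's body (76 mm by 85 mm) begins 54 mm behind the grasp point. The pads swing forward as they close: fully open they stand 13 mm farther back than shut.
Start: joints at [1.18, 0.264, 1.604, -0, 1.274, -0.037], TCP at [0.234, 0.633, 0.231] pointing down, gripper open.
Joint ranges: [-2.63, 2.63], [-0.94, 2.18], [0.31, 2.57], [-1.31, 4.45], [0, 2.66], [-2.55, 2.55]. Speed limits (rad/s): [2.57, 2.57, 3.14, 3.14, 3.14, 3.14].

### API

Orientations are given as a rotation vector (axis times angle).
In Python, from workcell import read_state, read_camera, get_calibration, finish_job gives the robot as it stands. The module is installed in compiled form; this text tells all that it offers.
- The arm moves only by the shell command python3 -m creep 'ROWS' [FORCE]. ROWS is JSON, a list of rows, each a list of 3 entries, a list of its own where there are three numbers: the closure in counts, from 0 (fully open) to 255 (shut), then the shift along the world's x, y, z in mm, then the turn about the world's z in rad. In form: [[hand, [tx, ty, tz], spin], ...]. A call has exactly 8 rows; each row shifts and turns the commanded pose from where the row before left it; what a row does not reach is not made up. A row lasts 1/12 s, in which the tool goes at most 41.7 mm and 7.16 degrees, less where a joint would pass 70% of its speed; a pose out of reach is approached as far as the arm can. A call is refused whole if a number of a shift passes 41.7 or a number of a turn 0.125, either way. A call with a gripper value outside its range is refused whole. The fingers move at their own pace and stop on an object; FORCE is the grip in N (left out, the last holds). Time passes only in rows, so rows that do not move let the fingers close, or fill a call up. It gives the time, the measured TCP pose, the force and the opening at its end, in the units of the state.
- read_state(): the state, without advancing time (a new reading comes with each control period).
- read_camera(name): name is "side" or "top" or "wrist"; returns (picture, depth): 420x560x3 uint8, blue, green, red; 420x560 float32, m along the optical axis (not along the pixel's ray), 0 where there is no reading.
- get_calibration(name): a dict with "K" (3x3 intrinsics, pixels), "eye" and "orientation" of the camera in the world. Camera axes: x right, y down, z forward; pixel columns grow to the right and rows downward; lengths in m; the calibration is good to about 2 mm. A picture is of the moment at which its call begins: read the wrist's pose just before it. get_calibration takes no time and is no camera call; for the wrist camera it gives the pose at the moment of the call.
- finish_job(): hands the job in, once; it reports no verdict.
The state is a dict: "time": time; "q": joint angles; "joint_vel": joint speeds; "joint_torque": joint torques, N m; "tool_pos": TCP position; "tcp_rot": TCP orientation; "wrist_force": force on the tool from outside, world axes, zero at the start; "torque": the same for the moment, N m; "width": opening from 0.0 (shut) to 1.0 (fully open).
Only numpy, scipy, OpenCV 4.12 (cv2) and the standard library are available. Lean on these libraries where they do the work, as an engineer would, in place of code of your own. Each camera call takes 0.05 s, during which the arm holds its last target.

## Working session

There is one attempt and no reset: what is moved stays moved. The work goes in short steps, Python scripts to look and compute and a shell command to move; the robot and the scene stay as the last step left them, time stands still between calls to the robot, and variables do not carry over. Pictures are saved under pics/ and viewed, and the job is handed in when it is done.

```bash
mkdir -p pics; ls
python3 - <<'E'
from workcell import *
import cv2,numpy as np
s=read_state();print({k:np.round(v,3) for k,v in s.items()})
for n in ["side","top","wrist"]:
    c=get_calibration(n);im,d=read_camera(n)
    cv2.imwrite(f"pics/{n}0.png",im);np.savez(f"pics/{n}0.npz",im=im,d=d,K=c["K"],eye=c["eye"],R=c["orientation"])
    print(n,c)
E
```

```text
pics
{'time': np.float64(0.0), 'q': array([ 1.18 ,  0.265,  1.605, -0.   ,  1.274, -0.037]), 'joint_vel': array([ 0.   , -0.001,  0.001, -0.   , -0.001,  0.001]), 'joint_torque': array([-1.0000e-03, -5.1513e+01, -3.6730e+01, -0.0000e+00,  1.3000e-02,
       -0.0000e+00]), 'tool_pos': array([0.234, 0.633, 0.23 ]), 'tcp_rot': array([ 0.276,  1.553, -0.279]), 'wrist_force': array([ 0.105, -0.17 , -0.694]), 'torque': array([-0.017, -0.013, -0.005]), 'width': np.float64(1.0)}
side {'K': array([[392.67996918,   0.        , 277.75984275],
       [  0.        , 392.67996918, 209.29423966],
       [  0.        ,   0.        ,   1.        ]]), 'eye': array([ 0.20152233, -0.86963123,  0.78568798]), 'orientation': array([-2.08855268,  0.41768718, -0.23041581])}
top {'K': array([[458.28390599,   0.        , 284.2099668 ],
       [  0.        , 458.28390599, 208.81285824],
       [  0.        ,   0.        ,   1.        ]]), 'eye': array([0.28621514, 0.0266084 , 1.64442464]), 'orientation': array([-2.02892177,  2.20135782, -0.22575336])}
wrist {'K': array([[299.41047915,   0.        , 283.61834295],
       [  0.        , 299.41047915, 205.56398963],
       [  0.        ,   0.        ,   1.        ]]), 'eye': array([0.16531305, 0.65830557, 0.37190043]), 'orientation': array([2.37045785, 1.65153878, 0.24249663])}
```

View pics/side0.png

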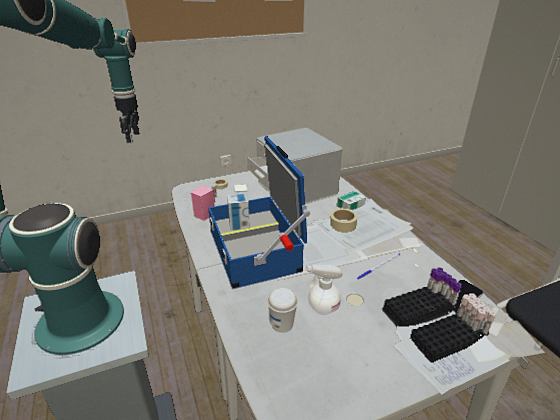

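View pics/top0.png

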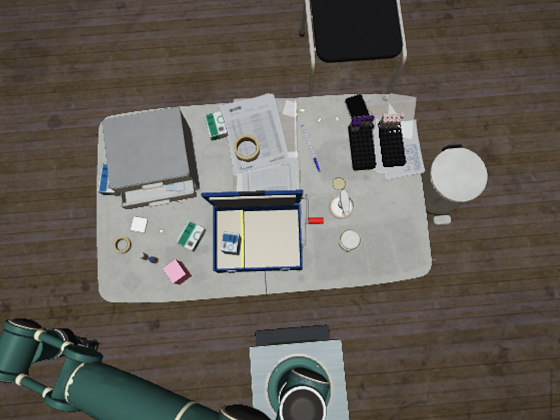

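View pics/wrist0.png

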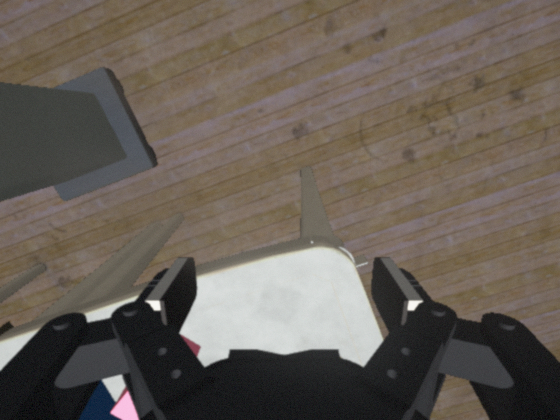

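The side view shows the open case at about (255,235), with the swab carton at (238,212) and the red knob at (287,241). The top view shows the case at (258,238), the carton at (230,240) and the knob at (316,221). The spray bottle and cup are to the right, at (342,205) and (349,240). Next I'll measure these.

```bash
cat > h.py <<'E'
import cv2,numpy as np
from scipy.spatial.transform import Rotation as Ro
def load(n):
    z=np.load(f"pics/{n}.npz");return z
def pts(z):
    d=z["d"];K=z["K"];v,u=np.mgrid[:d.shape[0],:d.shape[1]]
    c=np.stack([(u-K[0,2])/K[0,0]*d,(v-K[1,2])/K[1,1]*d,d],-1)
    P=c@Ro.from_rotvec(z["R"]).as_matrix().T+z["eye"]
    P[d==0]=np.nan
    return P
def snap(n,name):
    from workcell import read_camera,get_calibration
    c=get_calibration(n);im,d=read_camera(n)
    cv2.imwrite(f"pics/{name}.png",im);np.savez(f"pics/{name}.npz",im=im,d=d,K=c["K"],eye=c["eye"],R=c["orientation"])
    return load(name)
E
python3 - <<'E'
from h import *
for n in ["top0","side0"]:
    z=load(n);P=pts(z);hsv=cv2.cvtColor(z["im"],cv2.COLOR_BGR2HSV)
    H,S,V=cv2.split(hsv)
    roi=np.zeros(H.shape,bool)
    if n=="top0": roi[180:280,195:330]=1
    else: roi[130:290,200:350]=1
    red=((H<6)|(H>174))&(S>170)&roi&(V>80)
    print(n,"red",red.sum(),np.nanmedian(P[red],0),np.nanmin(P[red],0),np.nanmax(P[red],0))
    blue=(H>100)&(H<125)&(S>120)&roi
    rim=blue&(abs(P[...,2]-.11)<.008)
    p=P[rim][:,:2];print("rim",len(p),cv2.minAreaRect(p.astype(np.float32)),p.min(0),p.max(0))
    yel=(H>20)&(H<35)&(S>120)&roi
    q=P[yel];print("yel",len(q),np.nanmedian(q,0),q.min(0),q.max(0), np.polyfit(q[:,0],q[:,1],1))
    top=roi&(abs(P[...,2]-.162)<.01)
    if n=="top0":
        top[:,245:]=0; top[:222]=0
    print("carton top",top.sum(),cv2.minAreaRect(P[top][:,:2].astype(np.float32)),np.nanmedian(P[top],0))
z=load("top0")
cv2.imwrite("pics/crop.png",cv2.resize(z["im"][170:290,190:370],None,fx=4,fy=4,interpolation=cv2.INTER_CUBIC))
z=load("side0")
cv2.imwrite("pics/crops.png",cv2.resize(z["im"][120:350,170:390],None,fx=2.6,fy=2.6,interpolation=cv2.INTER_CUBIC))
E
```

```text
top0 red 83 [ 0.54460838 -0.09390325  0.17405673] [ 5.35530959e-01 -1.17181875e-01  5.23991569e-05] [ 0.58593733 -0.07223555  0.18409946]
rim 299 ((0.5185707807540894, 0.10241688042879105), (0.2971974313259125, 0.21997933089733124), 87.60762786865234) [ 0.40284295 -0.04976035] [0.63442625 0.25506651]
yel 53 [0.5591108  0.15746788 0.05667173] [0.42340279 0.14979826 0.0502672 ] [0.62371232 0.1629643  0.08173168] [-0.04750229  0.1827504 ]
carton top 308 ((0.5012977123260498, 0.18882888555526733), (0.0524304024875164, 0.0624614842236042), 78.75507354736328) [0.50054998 0.18855992 0.16102685]
side0 red 120 [ 0.54154988 -0.10844555  0.17201336] [ 0.53235503 -0.12581412  0.05584096] [0.61902018 0.06266816 0.17737352]
rim 452 ((0.5191251635551453, 0.09789088368415833), (0.30428555607795715, 0.228023961186409), 87.39688110351562) [ 0.39858704 -0.05794061] [0.63103048 0.25356881]
yel 84 [0.52542626 0.15624558 0.05492781] [ 0.41901186 -0.04477868  0.00825044] [0.62076397 0.56599263 0.34067209] [0.05742736 0.12750248]
carton top 774 ((0.6403547525405884, 0.17103472352027893), (0.7272632122039795, 0.34978508949279785), 55.375797271728516) [0.60966293 0.17344265 0.15993263]
```

View pics/crop.png

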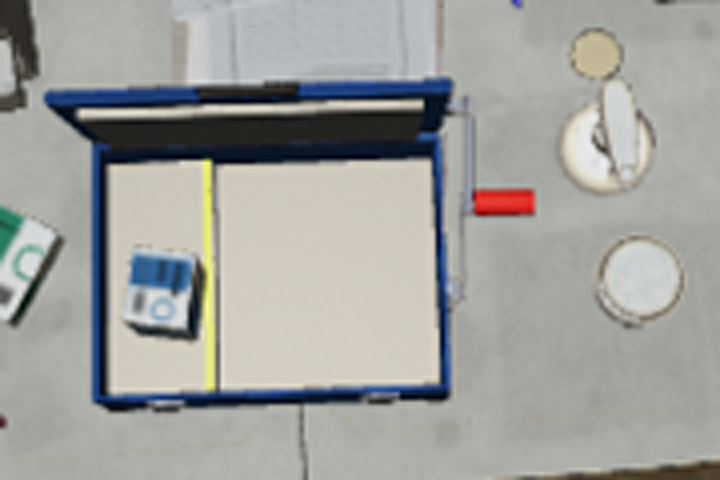

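View pics/crops.png

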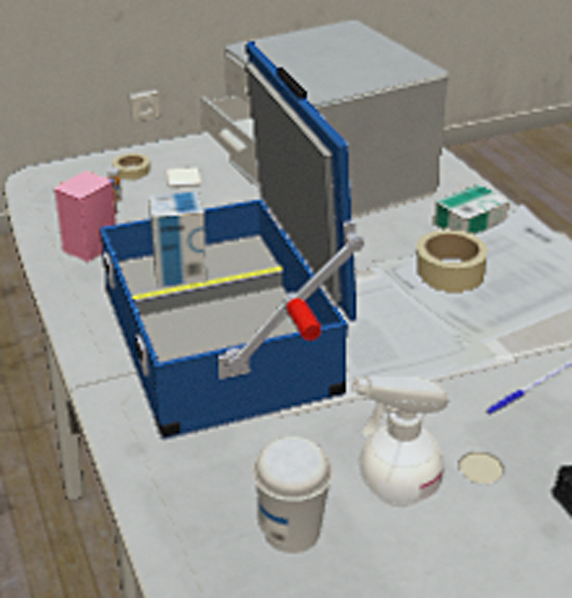

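Run:
```python
from h import *
R=Ro.from_rotvec([0.276,1.553,-0.279]).as_matrix();print(R.round(3))
j=R[:,1];print("jaw ang",np.degrees(np.arctan2(j[1],j[0])))
th=-0.042;c=np.array([.519,.101])
A=np.array([[np.cos(th),-np.sin(th)],[np.sin(th),np.cos(th)]])
for n,p in dict(edge=(0,50),hinge=(110,0),knob=(37,-202),lidtop=(110-190*np.cos(np.radians(85)),0)).items(): print(n,c+A@np.array(p)/1e3)
print("carton in case",A.T@(np.array([.501,.189])-c))
z=load("top0");P=pts(z);print("spray/cup",P[205,342],P[240,349],"box",P[150,150],P[120,180],P[195,185])
lid=P[190:215,200:305];m=lid[...,2]>.25;print("lid top",lid[m].min(0),lid[m].max(0))
# fourbar
from scipy.optimize import brentq
a0=np.array([-25,100.]);h=np.array([110,110.]);b0=np.array([106,225.])-h
L=91
for fi in [0,.02,.04,.08,.15,.3,.6,1,1.483]:
    # closing rotates lid toward -x (ccw in x-z plane: x'=x cos - z sin)
    b=h+np.array([[np.cos(fi),-np.sin(fi)],[np.sin(fi),np.cos(fi)]])@b0
    d=b-a0;D=np.linalg.norm(d);k=np.sqrt(max(L*L-D*D/4,0));mid=(a0+b)/2;n=np.array([d[1],-d[0]])/D
    print(fi,"D",D.round(1),"fold",round(2*np.arcsin(min(k/L,1))+.1,2),"knee",(mid+k*n).round(1))
```

```text
[[-0.     0.346  0.938]
 [-0.002  0.938 -0.346]
 [-1.    -0.002  0.   ]]
jaw ang 69.73711422217124
edge [0.52109938 0.15095591]
hinge [0.62890299 0.09638136]
knob [ 0.54748586 -0.10237541]
lidtop [0.61235801 0.09707666]
carton in case [-0.02167904  0.08716662]
spray/cup [ 0.59425865 -0.19150631  0.14532377] [ 0.47968315 -0.20747965  0.10855482] box [0.81867174 0.42861004 0.20340141] [0.91611079 0.32624873 0.20318836] [0.67598163 0.33450899 0.12783202]
lid top [ 0.5976332  -0.054362    0.25022866] [0.62904763 0.24632857 0.35174331]
0 D 181.1 fold 0.3 knee [ 46.8 155.8]
0.02 D 179.3 fold 0.44 knee [ 50.1 151.3]
0.04 D 177.6 fold 0.54 knee [ 52.2 148.2]
0.08 D 174.1 fold 0.69 knee [ 54.9 143.5]
0.15 D 167.7 fold 0.9 knee [ 57.9 137.5]
0.3 D 153.4 fold 1.24 knee [ 61.5 128.3]
0.6 D 122.5 fold 1.77 knee [ 64.8 114.6]
1 D 77.7 fold 2.36 knee [65.9 96.2]
1.483 D 25.7 fold 2.96 knee [41.4 37.7]
```

```bash
python3 -m creep '[[0,[17,-28,0],-0.1],[0,[17,-28,0],-0.1],[0,[17,-28,0],-0.1],[0,[17,-28,0],-0.1],[0,[17,-28,0],-0.1],[0,[17,-28,0],-0.1],[0,[17,-28,0],-0.1],[0,[17,-28,0],-0.1]]' 30; python3 -m creep '[[0,[17,-28,0],-0.1],[0,[17,-28,0],-0.1],[0,[17,-28,0],-0.1],[0,[17,-28,0],-0.1],[0,[17,-28,0],-0.1],[0,[17,-28,0],-0.1],[0,[17,-28,0],0],[0,[10,-20,0],0]]'
python3 - <<'E'
from h import *
from workcell import read_state
s=read_state();R=Ro.from_rotvec(s["tcp_rot"]).as_matrix();print(np.degrees(np.arctan2(R[1,1],R[0,1])),s["tool_pos"],s["q"])
snap("wrist","w1");snap("top","t1")
E
```

```text
time: 0.82
tool_pos: [0.3702, 0.4076, 0.231]
tcp_rot: [0.9, 1.377, -0.901]
wrist_force: [0.6, 0.3, -0.4]
width: 1.001
time: 1.48
tool_pos: [0.4999, 0.1908, 0.2311]
tcp_rot: [1.343, 1.115, -1.344]
wrist_force: [0.3, 0.1, 0.0]
width: 1.0
-10.57412494516109 [0.4999421  0.19075786 0.23108796] [ 3.18520687e-01 -1.18040572e-03  1.90237696e+00 -9.12715253e-04
  1.24035066e+00  5.03370275e-01]
```

View pics/w1.png

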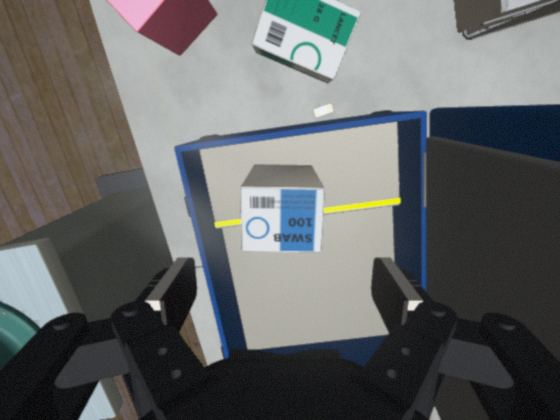

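The wrist view shows the carton's top face from about (241,187) to (323,251). It is square to the jaws and centred between the fingers. I'll check its centre against depth.

Run:
```python
from h import *
z=load("w1");P=pts(z);m=np.zeros(P.shape[:2],bool);m[170:265,230:335]=1
m&=abs(P[...,2]-.162)<.006
print(m.sum(),cv2.minAreaRect(P[m][:,:2].astype(np.float32)),np.median(P[m],0))
y=P[226,228],P[207,360];print(y)
```

```text
5401 ((0.4989502429962158, 0.18865856528282166), (0.05264226347208023, 0.06259191781282425), 78.44537353515625) [0.49920627 0.19072596 0.16043384]
(array([0.43049385, 0.15623554, 0.05505195]), array([0.57961892, 0.15182323, 0.05684874]))
```

```bash
python3 -m creep '[[0,[-1,-2,-15],0],[0,[0,0,-20],0],[0,[0,0,-20],0],[0,[0,0,-20],0],[0,[0,0,-20],0],[0,[0,0,-18],0],[0,[0,0,0],0],[255,[0,0,0],0]]' 25; python3 -m creep '[[255,[0,0,0],0],[255,[0,0,0],0],[255,[0,0,0],0],[255,[0,0,0],0],[255,[0,0,0],0],[255,[0,0,0],0],[255,[0,0,0],0],[255,[0,0,0],0]]'
```

```text
time: 2.25
tool_pos: [0.4963, 0.1915, 0.1171]
tcp_rot: [1.34, 1.119, -1.345]
wrist_force: [0.4, 0.2, 0.2]
width: 0.887
time: 2.92
tool_pos: [0.4987, 0.1915, 0.1195]
tcp_rot: [1.344, 1.116, -1.341]
wrist_force: [-0.1, 0.5, 6.0]
width: 0.724
```

```bash
python3 -m creep '[[255,[0,0,2],0],[255,[0,-6,0],0.03],[255,[0,-8,0],0.03],[255,[-1,-8,0],0.03],[255,[0,-9,0],0.03],[255,[-1,-9,0],0.025],[255,[0,-9,0],0],[255,[0,-2,0],0]]'
python3 - <<'E'
from h import *
from workcell import read_state
print(read_state()["tool_pos"]);snap("wrist","w2");snap("side","s2")
E
```

```text
time: 3.58
tool_pos: [0.4953, 0.1389, 0.1197]
tcp_rot: [1.237, 1.191, -1.239]
wrist_force: [0.1, -0.1, -2.1]
width: 0.724
[0.49527547 0.13888845 0.1197113 ]
```

View pics/w2.png

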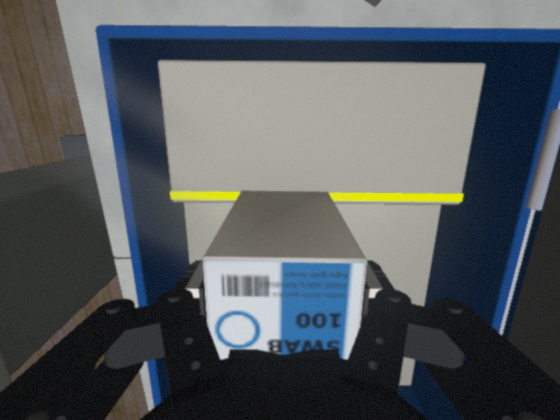

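```bash
python3 -m creep '[[0,[0,0,0],0],[0,[0,0,0],0],[0,[0,0,0],0],[0,[0,0,0],0],[0,[0,0,0],0],[0,[0,0,0],0],[0,[0,0,15],0],[0,[0,0,25],0]]'
python3 - <<'E'
from h import *
snap("wrist","w3");snap("side","s3")
z=load("s3");cv2.imwrite("pics/s3c.png",cv2.resize(z["im"][120:350,170:390],None,fx=2.6,fy=2.6))
E
```

```text
time: 4.35
tool_pos: [0.4931, 0.1396, 0.1574]
tcp_rot: [1.232, 1.195, -1.243]
wrist_force: [0.8, 0.1, 0.1]
width: 1.002
```

View pics/w3.png

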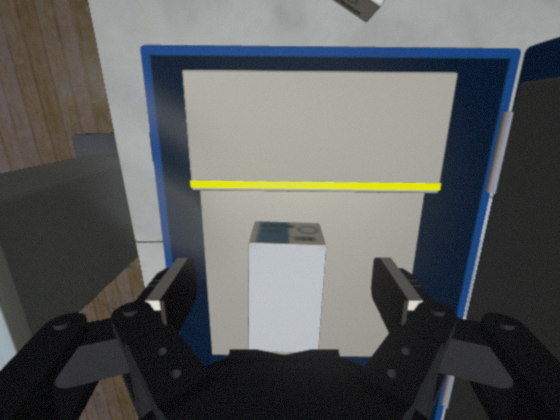

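View pics/s3c.png

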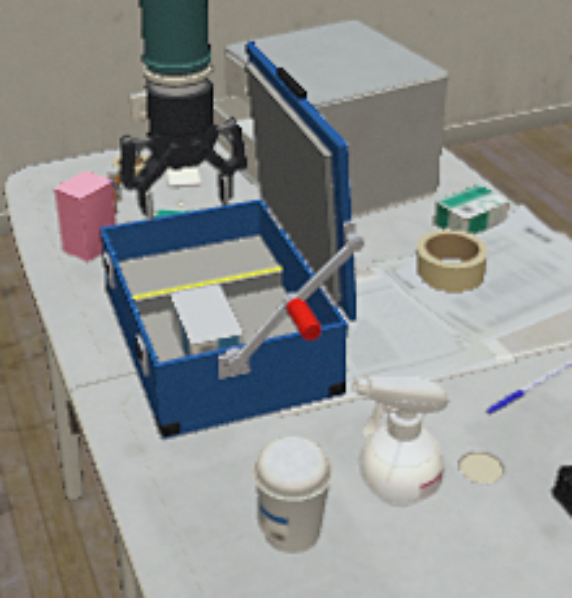

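The carton is down in the well, away from the step. The wrist view shows a white broad face from about (250,243) to (324,350). I'll check that it is flat.

Run:
```python
from h import *
for n,b in (("w3",(250,345,255,317)),("s3",(228,252,234,264))):
    P=pts(load(n))[b[0]:b[1],b[2]:b[3]].reshape(-1,3);P=P[(P[:,2]>.06)&(P[:,2]<.11)]
    A=np.c_[P[:,:2],np.ones(len(P))];print(n,len(P),P.min(0),P.max(0),np.linalg.lstsq(A,P[:,2],rcond=None)[0])
```

```text
w3 5870 [0.46360093 0.01719346 0.0789912 ] [0.51827662 0.11142401 0.08312189] [-0.00031215  0.00065493  0.08129824]
s3 474 [0.4561353  0.00614655 0.06022494] [0.52265495 0.11694088 0.08448191] [ 0.04243776 -0.00218793  0.05865638]
```

```bash
python3 -m creep '[[0,[0,0,35],0],[255,[0,0,40],0],[255,[6,-25,20],0],[255,[8,-35,0],0],[255,[8,-38,0],0],[255,[8,-38,0],0],[255,[8,-38,0],0],[255,[8,-38,0],0]]'; python3 -m creep '[[255,[6,-30,0],0],[255,[0,-3,-10],0],[255,[0,0,-15],0],[255,[0,0,-15],0],[255,[0,0,-10],0],[255,[0,0,0],0],[255,[0,0,0],0],[255,[0,0,0],0]]'
python3 - <<'E'
from h import *
from workcell import read_state
print(read_state()["tool_pos"])
snap("wrist","w4");snap("side","s4")
z=load("s4");cv2.imwrite("pics/s4c.png",cv2.resize(z["im"][120:350,170:390],None,fx=2.6,fy=2.6))
E
```

```text
time: 5.12
tool_pos: [0.5419, -0.0734, 0.255]
tcp_rot: [1.237, 1.191, -1.237]
wrist_force: [0.2, -0.2, 0.5]
width: 0.007
time: 5.78
tool_pos: [0.5483, -0.1044, 0.2058]
tcp_rot: [1.237, 1.191, -1.236]
wrist_force: [0.2, -0.5, 0.8]
width: 0.004
[ 0.54827664 -0.10444217  0.20581407]
```

View pics/w4.png

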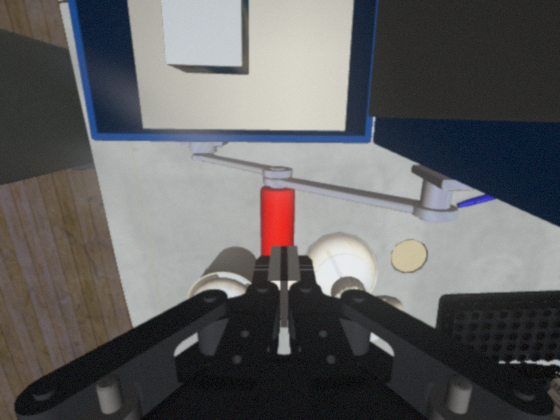

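View pics/s4c.png

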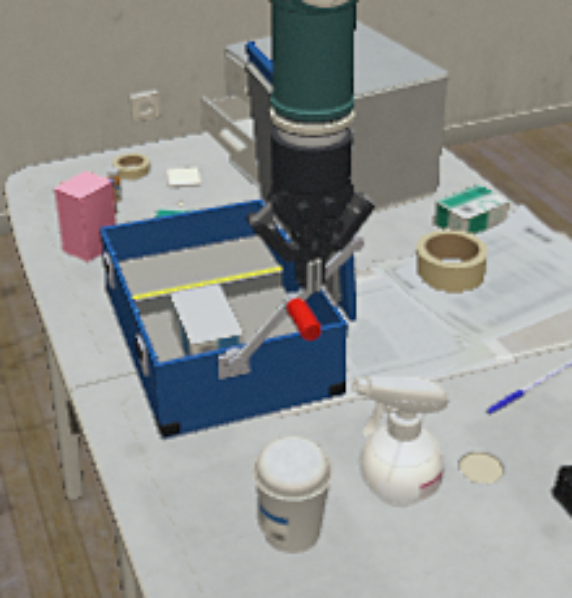

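The fingers sit directly over the red knob (wrist view, x≈278). The spray head is off to the right at about (345,260). Pressing down and back along the knee's arc.

```bash
python3 -m creep '[[255,[0,3,-12],0],[255,[0,3,-12],0],[255,[2,0,-6],0],[255,[4,0,-5],0],[255,[4,0,-5],0],[255,[4,0,-5],0],[255,[3,0,-6],0],[255,[2,0,-5],0]]'
python3 - <<'E'
from h import *
from workcell import read_state
s=read_state();print(s["tool_pos"],s["wrist_force"])
z=snap("side","s5");cv2.imwrite("pics/s5c.png",cv2.resize(z["im"][120:350,170:390],None,fx=2.6,fy=2.6))
E
```

```text
time: 6.55
tool_pos: [0.5703, -0.099, 0.1511]
tcp_rot: [1.24, 1.186, -1.232]
wrist_force: [3.4, 0.9, 9.9]
width: 0.002
[ 0.57027721 -0.09896198  0.15109804] [3.3756605  0.93446721 9.93687023]
```

View pics/s5c.png

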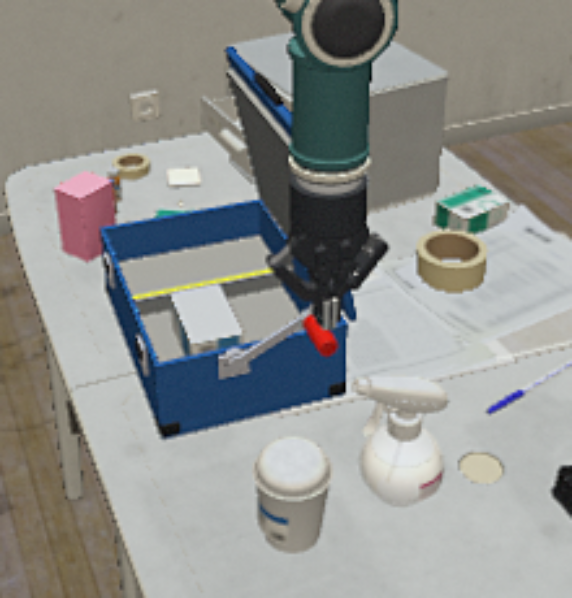

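```bash
python3 -m creep '[[255,[-6,-5,15],0],[255,[-10,-5,25],0],[255,[-10,0,35],0],[255,[0,0,38],0.1],[255,[0,0,38],0.12],[255,[0,0,38],0.12],[255,[0,0,38],0.12],[255,[0,0,28],0.12]]'; python3 -m creep '[[255,[0,0,0],0.12],[255,[8,8,0],0.12],[255,[16,16,0],0.12],[255,[20,25,0],0.12],[255,[20,30,0],0.12],[255,[20,35,0],0.12],[255,[20,35,0],0.12],[255,[15,35,0],0.12]]'
python3 - <<'E'
from h import *
from workcell import read_state
s=read_state();R=Ro.from_rotvec(s["tcp_rot"]).as_matrix();print(np.degrees(np.arctan2(R[1,1],R[0,1])),s["tool_pos"],s["q"])
z=snap("side","s6");cv2.imwrite("pics/s6c.png",cv2.resize(z["im"][60:350,170:390],None,fx=2,fy=2));snap("wrist","w6");snap("top","t6")
P=pts(load("t6"));
m=(P[...,2]>.2)&(P[...,2]<.36)&(P[...,1]>-.06)&(P[...,1]<.26)&(P[...,0]>.45)&(P[...,0]<.65);print(m.sum(),P[m].min(0),P[m].max(0))
E
```

```text
time: 7.27
tool_pos: [0.541, -0.1089, 0.407]
tcp_rot: [0.797, 1.418, -0.797]
wrist_force: [-0.2, -0.3, -0.6]
width: 0.001
time: 7.93
tool_pos: [0.6608, 0.0767, 0.4022]
tcp_rot: [0.049, 1.573, -0.05]
wrist_force: [0.6, -0.4, 0.8]
width: 0.003
86.37200436020328 [0.66078603 0.07667325 0.4021786 ] [ 7.82911398e-02  1.95502817e-01  1.38018410e+00 -4.09751147e-04
  1.56846189e+00 -1.42918229e+00]
253 [ 0.57153875 -0.05749651  0.24167776] [0.60360972 0.24881488 0.33455934]
```

View pics/s6c.png

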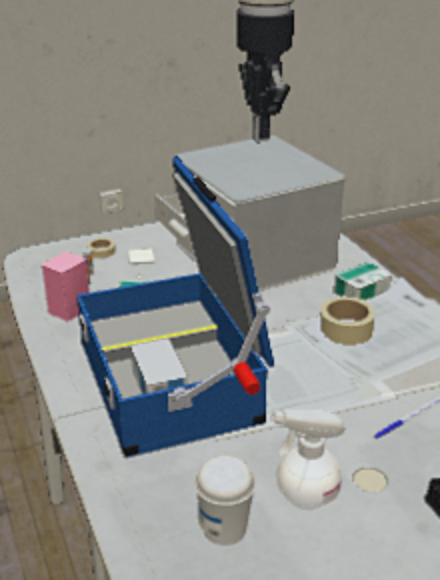

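View pics/w6.png

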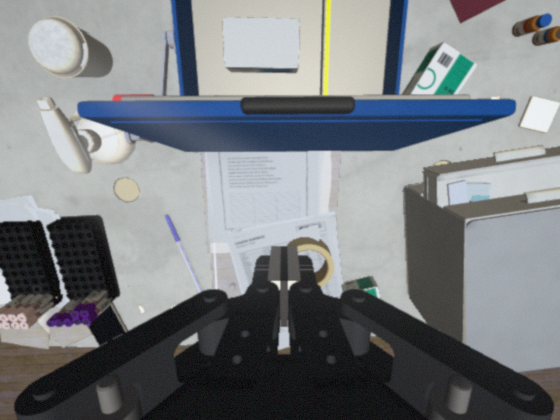

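```bash
python3 -m creep '[[255,[0,10,-15],0.02],[255,[0,10,-25],0],[255,[0,0,-30],0],[255,[0,0,-28],0],[255,[0,0,-17],0],[255,[-12,0,0],0],[255,[-15,0,0],0],[255,[-10,0,0],0]]'; python3 -m creep '[[255,[-5,0,0],0],[255,[-5,0,0],0],[255,[-5,0,0],0],[255,[-6,0,-1],0],[255,[-8,0,-2],0],[255,[-9,0,-2],0],[255,[-8,0,-3],0],[255,[-8,0,-3],0]]';  python3 - <<'E'
from h import *
from workcell import read_state
s=read_state();print(s["tool_pos"])
z=snap("side","s7");cv2.imwrite("pics/s7c.png",cv2.resize(z["im"][60:350,170:390],None,fx=2,fy=2))
E
```

```text
time: 8.75
tool_pos: [0.621, 0.0937, 0.2876]
tcp_rot: [0.039, 1.574, -0.041]
wrist_force: [0.0, -0.5, 0.0]
width: -0.003
time: 9.42
tool_pos: [0.5683, 0.0956, 0.2786]
tcp_rot: [0.039, 1.57, -0.038]
wrist_force: [3.4, 1.8, 1.9]
width: -0.001
[0.56825059 0.09563119 0.27861976]
```

View pics/s7c.png

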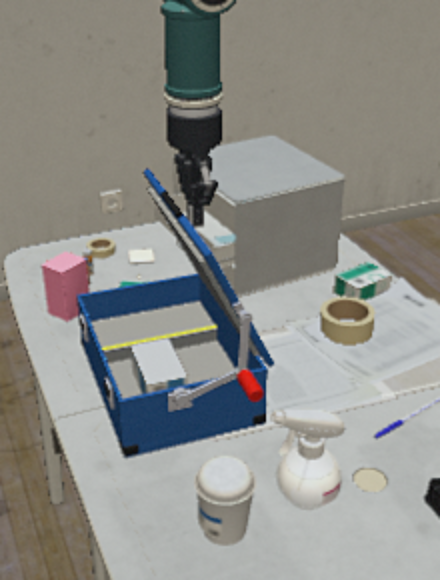

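```bash
python3 -m creep '[[255,[-8,0,-4],0],[255,[-8,0,-4],0],[255,[-8,0,-5],0],[255,[-7,0,-5],0],[255,[-7,0,-6],0],[255,[-7,0,-6],0],[255,[-7,0,-6],0],[255,[-6,0,-7],0]]';  python3 - <<'E'
from h import *
from workcell import read_state
s=read_state();p=s["tool_pos"];v=np.array([p[0]-.011-.629,p[2]-.110])*1e3;r=np.sqrt(v@v-144);print(p,r,np.arctan2(-v[0],v[1])+np.arctan(12/r))
z=snap("side","s8");cv2.imwrite("pics/s8c.png",cv2.resize(z["im"][60:350,170:390],None,fx=2,fy=2))
E
```

```text
time: 10.13
tool_pos: [0.5098, 0.0951, 0.2345]
tcp_rot: [0.038, 1.571, -0.038]
wrist_force: [0.8, 1.1, 2.4]
width: 0.003
[0.50978795 0.09509722 0.23446303] 179.7281996201108 0.8746368018429431
```

View pics/s8c.png

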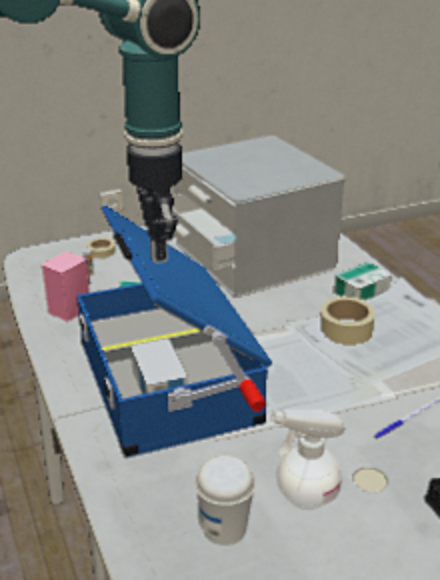

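```bash
python3 -m creep '[[255,[-6,0,-7],0],[255,[-6,0,-7],0],[255,[-5,0,-7],0],[255,[-5,0,-8],0],[255,[-4,0,-8],0],[255,[-4,0,-8],0],[255,[-4,0,-8],0],[255,[-3,0,-8],0]]';  python3 - <<'E'
from h import *
from workcell import read_state
s=read_state();p=s["tool_pos"];v=np.array([p[0]-.011-.629,p[2]-.110])*1e3;r=np.sqrt(v@v-144);print(p,r,np.arctan2(-v[0],v[1])+np.arctan(12/r))
z=snap("side","s9");cv2.imwrite("pics/s9c.png",cv2.resize(z["im"][60:350,170:390],None,fx=2,fy=2))
E
```

```text
time: 10.85
tool_pos: [0.4731, 0.0951, 0.1732]
tcp_rot: [0.038, 1.571, -0.038]
wrist_force: [-0.0, 1.4, 1.4]
width: 0.0
[0.47314223 0.09513917 0.17316728] 178.01016692243144 1.2762098419286816
```

View pics/s9c.png

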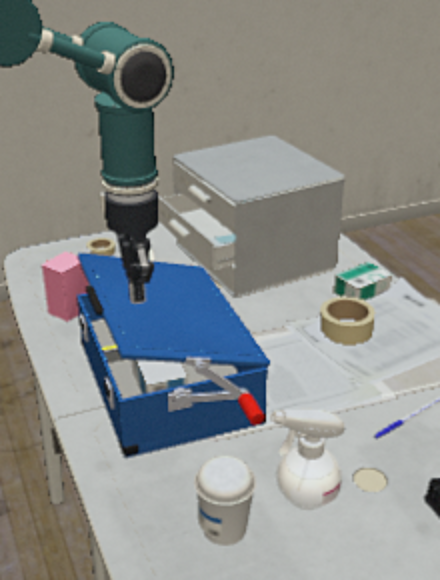

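```bash
python3 -m creep '[[255,[-3,0,-7],0],[255,[-2,0,-6],0],[255,[-2,0,-6],0],[255,[-1,0,-5],0],[255,[-1,0,-5],0],[255,[-1,0,-5],0],[255,[0,0,-4],0],[255,[0,0,-4],0]]'; python3 -m creep '[[255,[0,0,-3],0],[255,[0,0,-2],0],[255,[0,0,-2],0],[255,[0,0,-1],0],[255,[0,0,-1],0],[255,[0,0,-1],0],[255,[0,0,0],0],[255,[0,0,0],0]]'
```

```text
time: 11.57
tool_pos: [0.4637, 0.0951, 0.1318]
tcp_rot: [0.038, 1.571, -0.038]
wrist_force: [0.2, 0.1, -0.1]
width: 0.001
time: 12.23
tool_pos: [0.4639, 0.0952, 0.1224]
tcp_rot: [0.038, 1.57, -0.038]
wrist_force: [-0.1, -0.4, 0.7]
width: -0.001
```

```bash
python3 -m creep '[[255,[0,0,-1],0],[255,[0,0,-1],0],[255,[0,0,-1],0],[255,[0,0,0],0],[255,[0,0,0],0],[255,[0,0,0],0],[255,[0,0,0],0],[255,[0,0,0],0]]'
python3 - <<'E'
from h import *
z=snap("side","s10");cv2.imwrite("pics/s10c.png",cv2.resize(z["im"][60:350,170:390],None,fx=2,fy=2))
E
```

```text
time: 12.9
tool_pos: [0.4642, 0.0952, 0.1219]
tcp_rot: [0.038, 1.57, -0.038]
wrist_force: [-7.5, -0.8, 16.1]
width: 0.003
```

View pics/s10c.png

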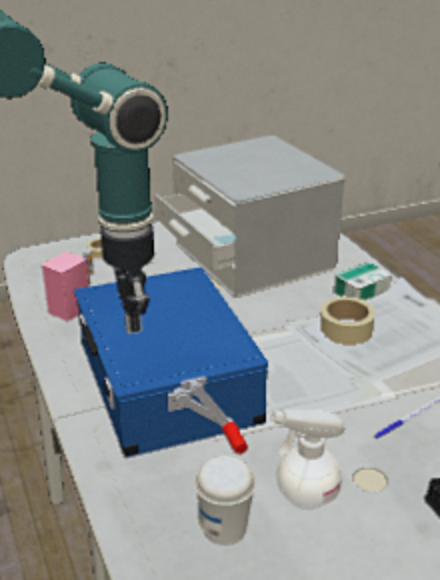

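The lid is shut. It stopped the tool at z = 0.122 m, the expected height, with 16 N on the wrist. Now I'll retreat and check.

```bash
python3 -m creep '[[255,[0,0,5],0],[255,[0,0,15],0],[255,[0,0,30],0],[255,[0,0,35],0],[255,[0,0,35],0],[255,[-8,0,35],0],[255,[-10,20,35],0],[255,[-10,20,30],0]]'; python3 -m creep '[[255,[-5,35,10],0],[255,[0,38,0],0],[255,[0,38,0],0],[255,[0,38,0],0],[255,[0,38,0],0],[255,[0,38,0],0],[255,[0,38,0],0],[255,[0,0,0],0]]'
python3 - <<'E'
from h import *
z=snap("side","s11");z2=snap("top","t11")
cv2.imwrite("pics/s11c.png",cv2.resize(z["im"][120:350,170:390],None,fx=2.6,fy=2.6));cv2.imwrite("pics/t11c.png",cv2.resize(z2["im"][90:310,90:440],None,fx=2.2,fy=2.2))
for n in("s11","t11"):
    P=pts(load(n)).reshape(-1,3);P=P[(P[:,0]>.42)&(P[:,0]<.61)&(P[:,1]>-.03)&(P[:,1]<.22)&(P[:,2]>.08)&(P[:,2]<.2)]
    print(n,len(P),np.linalg.lstsq(np.c_[P[:,:2]-[.519,.101],np.ones(len(P))],P[:,2],rcond=None)[0])
a=load("top0");
for n,b in dict(spray=(180,225,325,360),cup=(226,255,335,365),green=(215,255,170,208),green2=(108,140,200,235)).items():
    d=np.abs(a["im"][b[0]:b[1],b[2]:b[3]].astype(int)-z2["im"][b[0]:b[1],b[2]:b[3]]).max(2);print(n,(d>40).sum(),d.size)
E
```

```text
time: 13.62
tool_pos: [0.4359, 0.1351, 0.342]
tcp_rot: [0.041, 1.568, -0.04]
wrist_force: [0.3, 1.3, 0.4]
width: -0.004
time: 14.28
tool_pos: [0.4299, 0.404, 0.3479]
tcp_rot: [0.037, 1.572, -0.033]
wrist_force: [1.8, -0.4, -0.9]
width: 0.002
s11 2777 [ 1.04383327e-04 -9.68956078e-04  1.21527438e-01]
t11 4172 [0.00125623 0.00128565 0.12280058]
spray 0 1575
cup 0 870
green 0 1520
green2 0 1120
```

View pics/s11c.png

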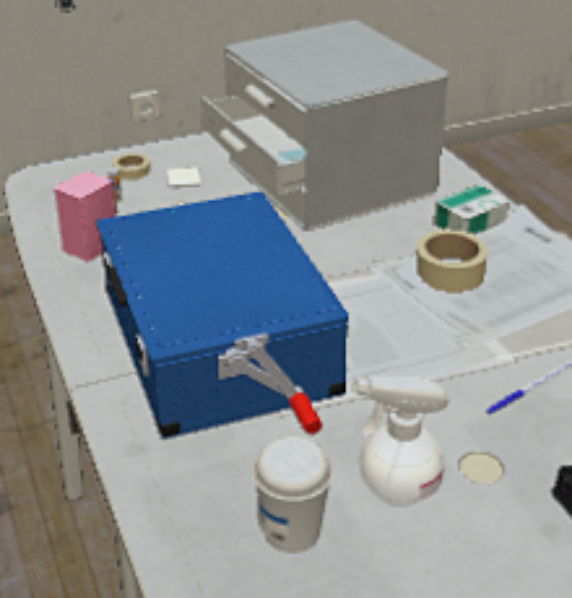

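View pics/t11c.png

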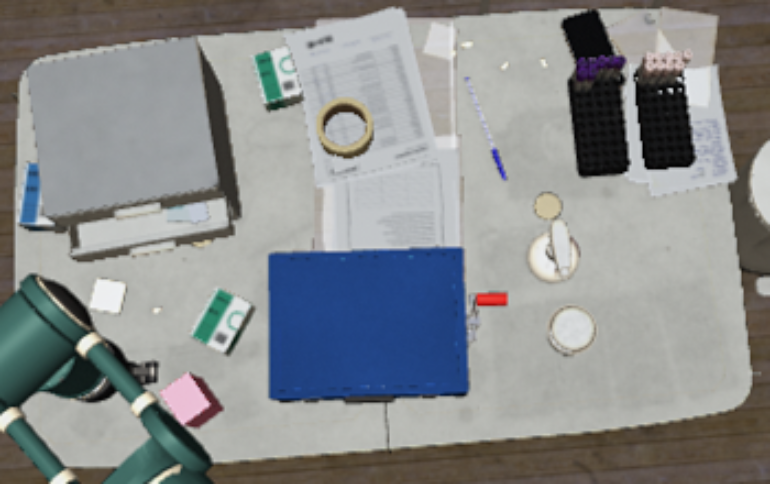

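The lid is level at z = 0.122 m. The stay is folded beside the right wall, and the spray bottle, cup and green cartons haven't changed.

```bash
python3 -c "
from workcell import *
print(finish_job())"
```

```text
the job is handed in; nothing more can be done
None
```

The swab carton is lying flat in the well and the lid is fully shut. I handed the job in at about 14.4 s of the 62 s allowed.

- **Carton:** I gripped it, slid it about 16 mm past the step's edge at step height, and let it tip in. With the lid still open, its top face measured level at 81–82 mm, which is right for lying flat on a broad side. The side camera's fit of that face disagreed, but its patch took in other surfaces, so I relied on the wrist camera.
- **Stay and lid:** I pressed the red knob down and back with about 10 N until the knee folded. Then I eased the lid round from behind with a few newtons. It stopped with its upper face at z = 122 mm, the shut height, under a final push of about 16 N.
- **Last checks:** With the arm clear, both outside cameras show the lid level at about 122 mm and the stay folded beside the right wall. The spray bottle, cup and green cartons look unchanged in the top view, with no differing pixels. I couldn't see the carton again after the lid shut, but nothing touched it after I measured it.

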